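# Reset a ratchet-propped reading board and set it in its lowest notch

### The job

The tilting reading board on the bench is propped too steep. By its lifting bar, raise it through its notches until it comes gently up against its top stop, so that the pawl is thrown out, let it down under control until it lies flat on its rest posts, then raise it again just past the first click and leave it propped in its lowest notch. Do not force it against the stop or the rest posts, do not let it fall, and leave the things round it where they are.

Things in the scene. Friction and masses are not known exactly. Their poses are not given: they have to be found in the camera images.
- stand: Fixed stand: grey base plate 285 x 318 x 10 mm with two upright aluminium cheeks for the hinge. Origin on the worktop below the middle of the hinge axis, which is 95 mm up; x points level from the hinge to the board's free (far) edge, y along the hinge, z up. Plate spans x -70 to 215, y -131 to 187 mm. Position and yaw vary.
- board (a joint): Board angle, rad: 0 flat on its rest posts, grows as the far edge is raised. White board 188 x 240 x 10 mm with lip and sheet, about 0.8 kg (3 to 6 N at the bar), hinge slightly stiff. Starts propped in its second notch.
- ratchet_wheel (a point): Centre of the steel ratchet wheel (116 mm across, three saw teeth) fixed to the board on the hinge line at its left (+y) side. The pawl in its teeth props the board at 0.225, 0.38 or 0.53 rad (to 0.02). Raising slides over the teeth; a notch has clicked in once the board is 0.03 rad above its angle. Lowering then stops at the notch.
- pawl_pivot (a point): Pivot of the pawl, an upright weighted strut 90 mm long leaning on the wheel's far side. A lobe throws it out past its balance at 0.84 to 1.22 rad, and the top stop is met 0.015 to 0.045 rad later (0.88 to 1.25); both are set together by a hidden adjustment, so feel for the stop. Lowered sooner, the board is caught at 0.53. Laying it flat tips the pawl in again.
- bar_grip (a point): Grip point on the axis of the lifting bar: round level steel rod 12 mm thick along the board's free edge, 206 mm from the hinge axis. It juts 98 mm past the board's right (-y) edge; the point is 55 mm from that edge, 30 mm from the 18 mm end cap, free all round. Pinch it from above with fingers either side along the stand's x: the rod turns in the fingers as the board swings.
- hinge_point (a point): Point on the hinge axis level with the grip point (stand frame x 0, y -175, z 95 mm): the grip point moves on a 206 mm circle about it, in the plane square to the stand's y; up to 0.295 m above the worktop at the top.
- top_stop: Post with a rubber buffer 47 mm up at the near left corner of the hinge (stand frame x -40, y 131 mm; origin as the stand's); a finger beside the wheel meets it at the top of the swing. Limit on it 45 N, about 13 N of pull at the bar beyond the board's weight, where it yields about 1 mm at the bar. Go slowly and stop on a force rise of 5 to 7 N; by then the pawl is out.
- rest: Two rubber-topped posts 90 mm high under the board (stand frame x 165, y -85 and 85 mm); origin as the stand's. The board lies on them when flat. At most 50 N on them.
- beaker: Translucent beaker 64 mm across, 76 mm high, standing behind the board; origin under its middle. To be left where it is.
- tape_1: Roll of tape 69 mm across, 19 mm high, lying right of the stand, under the lifting bar; origin under its middle. To be left where it is.
- timer: White bench timer 75 x 75 x 17 mm lying right of the stand, near the robot; origin under its middle. To be left where it is.
- marker_3: Felt marker 134 mm long, 14 mm thick, lying left of the stand; origin under its middle. To be left where it is.

How it is judged:
On the way, in this order (a step that is already met when the one before it is completed fails the run):
1. the board is raised past its top notch far enough to throw the pawl out (value of joint board above 0.84 rad), for 0.1 s.
2. the board is let down flat on its rest posts (value of joint board below 0.025 rad), for 0.2 s.
At the end, for the whole second after the job is handed in: After having been raised to the top and laid flat, the board stands still, let go, propped in its lowest notch (board angle 0.18 to 0.28 rad) (value of joint board between 0.18 and 0.28 rad and velocity of joint board between -0.05 and 0.05 rad/s); the robot touches nothing.
It fails at once if the board is forced against its top stop (more than 45 N on the stop) (contact force between top_stop and anything else above 45 N).
It fails at once if the board is pressed or banged down on its rest posts (more than 50 N) (contact force between rest and anything else above 50 N).
It fails at once if the board is let fall: above 0.32 rad it drops faster than 2 rad/s (value of joint board above 0.32 rad and velocity of joint board below -2 rad/s).
It fails at once if one of the things standing round is moved by more than 30 mm (distance of any of beaker, tape_1, timer, marker_3 from where it was at the start of the episode above 0.03 m).
It also fails if it takes over 72 s, if anything falls off the work surface, if the arm or the gripper's body presses on something with over 40 N, if the wrist force passes 120 N, or if a joint passes its speed limit or range.

### The arm

A 6-joint arm with a two-finger parallel gripper is mounted at the origin on a cart in front of the work surface, level with it; the furniture and walls round the work are solid. World frame = base frame: x ahead of the robot, y to its left, z up, the work surface at z = 0. Lengths are in m, angles in rad, forces in N, time in s.
With the tool pointing down it reaches from about 0.375 to 0.9 m from the base axis. Payload 3.1 kg.
Tool frame: the origin (TCP) lies midway between the tips of the shut fingers; the grasp point (between the pads) lies 19 mm behind it; z points along the fingers, y is the direction in which the jaws open and shut (so a half turn about z gives the same grasp; the last joint's range is limited). The gripper opens to 87 mm and grips with 3 to 60 N. Pads are 19 mm wide; open, the fingers measure 117 mm over their backs; the gripper's body (75 mm by 190 mm) begins 51 mm behind the grasp point.
Start: joints at [1.028, 0.527, 1.433, -0, 1.181, -0.178], TCP at [0.223, 0.584, 0.223] pointing down, gripper open.
Joint ranges: [-3.08, 3.08], [-0.75, 2.2], [0.22, 2.44], [-1.43, 4.57], [0, 2.65], [-2.85, 2.85]. Speed limits (rad/s): [2.79, 2.79, 3.14, 3.14, 3.14, 3.14].

### API

Orientations are given as a unit quaternion [x, y, z, w].
In Python, from rig import robot gives the robot as it stands.
- The arm moves only by the tool move_arm, never from a script. Its argument "rows" is one flat list of numbers, 7 for each row, row after row: the shift along the world's x, y, z in mm, then the turn, a rotation vector about the world's x, y, z in rad, then the closure, from 0 (fully open) to 1 (shut). A call has 1 to 12 rows; each row shifts and turns the commanded pose from where the row before left it; what a row does not reach is not made up. A row lasts 1/10 s, in which the tool goes at most 50 mm and 8.59 degrees, less where a joint would pass 70% of its speed; a pose out of reach is approached as far as the arm can. A call with a gripper value outside its range is refused whole. The fingers move at their own pace and stop on an object; "grip_force" is the grip in N (left out, the last holds). Time passes only in rows, so rows that do not move let the fingers close. It gives the time, the measured TCP pose, the force and the opening at its end, in the units of the state.
- robot.get_obs(): the state, without advancing time (a new reading comes with each control period).
- robot.camera(name): name is "scene" or "top"; returns a dict with "color" (384x512x3 uint8, red, green, blue), "z_map" (384x512 float32, m along the optical axis (not along the pixel's ray), 0 where there is no reading), "camera_matrix" (3x3 intrinsics, pixels), "R" (3x3) and "t" (3): a world point X has camera coordinates R X + t. Camera axes: x right, y down, z forward; pixel columns grow to the right and rows downward; lengths in m; the calibration is good to about 2 mm. A picture is of the moment at which its call begins.
- robot.hand_in(): hands the job in, once; it reports no verdict.
Trained networks look in the newest picture that a camera, given by its name, has taken for a name from the list of things; names that differ only in an ending like _2 or _b are one class to them, and where a whole thing is asked for, a point or a joint stands for the part that bears it (a point fixed in the world has none). Each returns a list of dicts, best first, with "conf" (0 to 1); they miss things now and then, are a little off and sometimes report something else, mostly with a low value. They report only what shows in the picture. A call takes as long as a camera call.
- robot.search_frame(camera, thing): "at" ([column, row] in pixels, amid what is visible of it).
- robot.spot_point(camera, thing): "at" ([column, row] in pixels: a listed point, or the origin of a listed thing).
The state is a dict: "time": time; "q": joint angles; "joint_velocities": joint speeds; "joint_torque": joint torques, N m; "position": TCP position; "tool_rot": TCP orientation; "ft_force": force on the tool from outside, world axes, zero at the start; "moment": the same for the moment, N m; "grip_width": finger opening in m.
Only numpy, scipy, OpenCV 4.12 (cv2) and the standard library are available. Lean on these libraries where they do the work, as an engineer would, in place of code of your own. Each camera call takes 0.05 s, during which the arm holds its last target.

## Working session

There is one attempt and no reset: what is moved stays moved. The work goes in short steps, Python scripts to look and compute and a tool call to move; the robot and the scene stay as the last step left them, time stands still between calls to the robot, and variables do not carry over. Pictures are saved under pics/ and viewed, and the job is handed in when it is done.

Besides the shell and the picture viewer there is one more tool, called after "Call:" by a JSON object that holds its "method" and its "body". move_arm: Moves the arm, as the interface text tells. Its arguments: {"type":"object","properties":{"rows":{"type":"array","items":{"type":"number"}},"grip_force":{"type":"number"}},"required":["rows"]}

```bash
ls; mkdir -p pics; cat > h.py <<'E'
from rig import robot
import cv2, numpy as np, json
def snap(n,f):
    c=robot.camera(n); cv2.imwrite(f,c["color"][:,:,::-1]); return c
def back(c,u,v,z=None,plane=None):
    K=np.array(c["camera_matrix"]);R=np.array(c["R"]);t=np.array(c["t"])
    d=R.T@np.linalg.solve(K,[u,v,1.]);o=-R.T@t
    if plane is not None: return o+d*(plane-o[2])/d[2]
    if z is None:
        zz=c["z_map"][int(v)-1:int(v)+2,int(u)-1:int(u)+2]; zz=zz[zz>0]; z=np.median(zz) if len(zz) else 0
    return o+d*z
def ray(c,u,v):
    K=np.array(c["camera_matrix"]);R=np.array(c["R"]);t=np.array(c["t"])
    d=R.T@np.linalg.solve(K,[u,v,1.]);return -R.T@t,d/np.linalg.norm(d)
def tri(a,b):
    (o1,d1),(o2,d2)=a,b
    s=np.linalg.lstsq(np.c_[d1,-d2],o2-o1,rcond=None)[0]
    p,q=o1+s[0]*d1,o2+s[1]*d2
    return (p+q)/2,np.linalg.norm(p-q)
E
python3 - <<'E'
from h import *
np.set_printoptions(precision=4,suppress=True)
cs={n:snap(n,f"pics/{n}0.png") for n in("scene","top")}
for n in cs: print(n,-np.array(cs[n]["R"]).T@cs[n]["t"])
for th in ["stand","ratchet_wheel","pawl_pivot","bar_grip","hinge_point","top_stop","rest","beaker","tape_1","timer","marker_3","board"]:
    r={}
    for n in cs:
        try: L=robot.spot_point(n,th)
        except Exception as e: print(n,th,e); continue
        r[n]=L
        for l in L[:2]: print(n,th,np.round(l["at"],1),round(l["conf"],2),back(cs[n],*l["at"]))
    if all(r.get(n) for n in cs): print("  TRI",tri(ray(cs["scene"],*r["scene"][0]["at"]),ray(cs["top"],*r["top"][0]["at"])))
o=robot.get_obs();print(o)
E
```

```text
pics
scene [-0.1778 -0.7106  0.8061]
top [0.4062 0.1311 0.9433]
scene stand [233.2 236.5] 0.55 [0.4194 0.1019 0.0098]
top stand [270.5 253.6] 0.96 [0.4201 0.1198 0.1018]
  TRI (array([ 0.425 ,  0.1161, -0.002 ]), np.float64(0.0077745266492946245))
scene ratchet_wheel [203.6 190.6] 0.94 [0.415  0.2332 0.1085]
scene ratchet_wheel [236.  239.4] 0.38 [0.418  0.087  0.0088]
top ratchet_wheel [216.7 249.1] 0.75 [0.4279 0.2409 0.1458]
  TRI (array([0.4275, 0.249 , 0.0958]), np.float64(0.004350897734030953))
scene pawl_pivot [224.5 197.2] 0.87 [0.4348 0.1556 0.1144]
scene pawl_pivot [233.3 241.1] 0.69 [0.4063 0.0847 0.0101]
top pawl_pivot [215.6 214.9] 0.77 [0.5217 0.266  0.0096]
  TRI (array([0.517 , 0.2658, 0.0248]), np.float64(0.006951943233726996))
scene bar_grip [326.2 190.7] 0.56 [0.8223 0.0988 0.0002]
top bar_grip [361.5 171.8] 0.79 [ 0.6032 -0.0831  0.172 ]
  TRI (array([ 0.601 , -0.0809,  0.179 ]), np.float64(0.000981735133106849))
scene hinge_point [267.8 241.1] 0.88 [0.4794 0.0173 0.0118]
scene beaker [298.9 198. ] 0.62 [0.6933 0.1041 0.024 ]
top beaker [270.9 146.9] 0.86 [0.7155 
[... 593 characters left out ...]
: bar_grip, beaker, hinge_point, marker, pawl_pivot, ratchet_wheel, rest, stand, tape, timer, top_stop
top board it knows: bar_grip, beaker, hinge_point, marker, pawl_pivot, ratchet_wheel, rest, stand, tape, timer, top_stop
{'time': 1.2, 'q': array([ 1.0275,  0.5275,  1.4327, -0.    ,  1.1814, -0.1785]), 'joint_velocities': array([-0.0007,  0.0008,  0.0002,  0.0005,  0.0011, -0.0016]), 'joint_torque': array([  0.0011, -44.0018, -17.6987,   0.0635,   0.0504,  -0.0001]), 'position': array([0.2229, 0.5839, 0.2226]), 'tool_rot': array([0.1814, 0.9834, 0.    , 0.    ]), 'ft_force': array([ 0.3728, -0.4744,  0.2825]), 'moment': array([-0.0671, -0.0347, -0.0275]), 'grip_width': 0.08681444301051104}
```

View pics/top0.png

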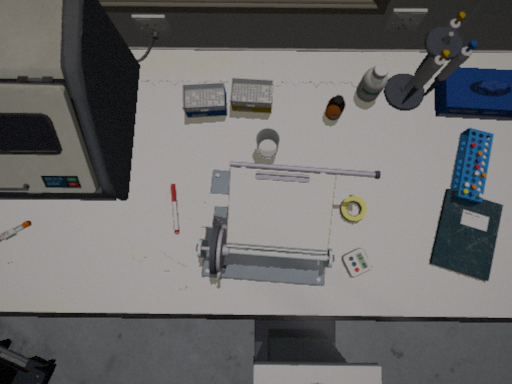

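View pics/scene0.png

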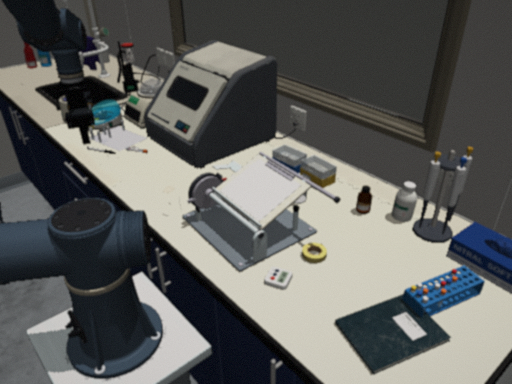

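The top view shows the rod from about (231,165) to its cap at (378,175), the wheel at (217,249), the tape at (353,209) and the timer at (357,262). In the scene view the cap is at about (337,199). Next I'll refine the rod's position.

```bash
python3 - <<'E'
from h import *
np.set_printoptions(precision=4,suppress=True)
cs={n:robot.camera(n) for n in("scene","top")}
a=cs["top"]["color"][140:290,190:400,::-1]; cv2.imwrite("pics/tz.png",cv2.resize(a,None,fx=3.8,fy=3.8,interpolation=cv2.INTER_CUBIC))
a=cs["scene"]["color"][140:270,180:350,::-1]; cv2.imwrite("pics/sz.png",cv2.resize(a,None,fx=4.5,fy=4.5,interpolation=cv2.INTER_CUBIC))
c=cs["top"]
for u in range(335,384,4):
    col=c["z_map"][158:190,u]; k=np.argmin(np.where(col>0,col,9)); 
    h=[back(c,u,158+i)[2] for i in range(32)]
    rows=[158+i for i in range(32) if back(c,u,158+i,z=c["z_map"][158+i,u])[2]>0.1]
    if rows: m=np.mean(rows); print(u,rows,[back(c,u,r,z=c["z_map"][r,u])[2].round(4) for r in rows],back(c,u,m,z=np.median(c["z_map"][rows,u])))
E
```

```text
335 [169, 170, 171, 172, 173, 174, 185] [np.float64(0.1705), np.float64(0.9433), np.float64(0.176), np.float64(0.1757), np.float64(0.1754), np.float64(0.1709), np.float64(0.9433)] [ 0.598  -0.0226  0.1751]
339 [170, 171, 172, 173, 174] [np.float64(0.1746), np.float64(0.1777), np.float64(0.1754), np.float64(0.1745), np.float64(0.1711)] [ 0.6015 -0.0317  0.1749]
343 [170, 171, 172, 173, 174] [np.float64(0.175), np.float64(0.1769), np.float64(0.1749), np.float64(0.1752), np.float64(0.1733)] [ 0.6016 -0.0407  0.1749]
347 [170, 171, 172, 173, 174, 175] [np.float64(0.1734), np.float64(0.1753), np.float64(0.1779), np.float64(0.1745), np.float64(0.1767), np.float64(0.1706)] [ 0.6006 -0.0497  0.1747]
351 [171, 172, 173, 174, 175] [np.float64(0.1769), np.float64(0.1784), np.float64(0.1736), np.float64(0.1741), np.float64(0.1741)] [ 0.5994 -0.0586  0.1749]
355 [171, 172, 173, 174, 175] [np.float64(0.1753), np.float64(0.1763), np.float64(0.1755), np.float64(0.174), np.float64(0.1722)] [ 0.5997 -0.0677  0.1745]
359 [171, 172, 173, 174, 175, 176] [np.float64(0.1736), np.float64(0.1756), np.float64
[... 326 characters left out ...]
176] [np.float64(0.1779), np.float64(0.1762), np.float64(0.1781), np.float64(0.175), np.float64(0.174)] [ 0.5973 -0.0942  0.1757]
371 [172, 173, 174, 175, 176] [np.float64(0.1742), np.float64(0.1763), np.float64(0.1762), np.float64(0.1765), np.float64(0.1744)] [ 0.5974 -0.1032  0.1759]
375 [171, 172, 173, 174, 175, 176, 177, 178] [np.float64(0.1747), np.float64(0.1743), np.float64(0.1719), np.float64(0.1756), np.float64(0.1768), np.float64(0.1769), np.float64(0.1777), np.float64(0.1737)] [ 0.5965 -0.1123  0.1753]
379 [172, 173, 174, 175, 176, 177] [np.float64(0.1786), np.float64(0.1817), np.float64(0.1803), np.float64(0.1807), np.float64(0.1765), np.float64(0.1764)] [ 0.5957 -0.1201  0.1788]
```

```bash
ls pics
```

```text
scene0.png
sz.png
top0.png
tz.png
```

View pics/tz.png

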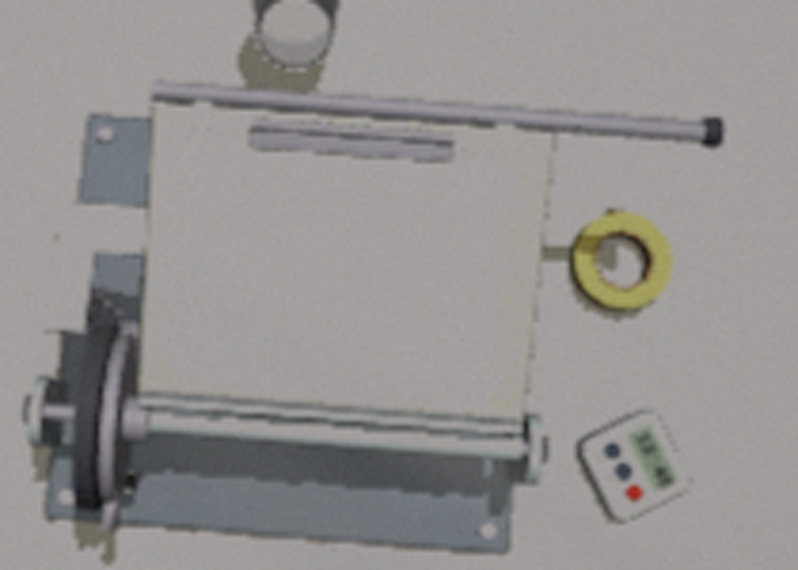

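View pics/sz.png

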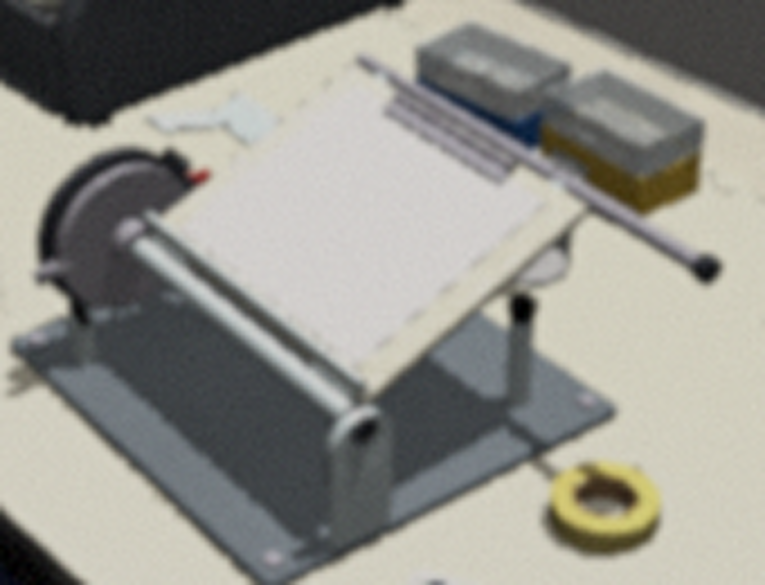

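Call:
{"method": "move_arm", "body": {"rows": [19,-33,5,0,0,-0.064,0,19,-33,5,0,0,-0.064,0,19,-33,5,0,0,-0.064,0,19,-33,5,0,0,-0.064,0,19,-33,5,0,0,-0.064,0,19,-33,5,0,0,-0.064,0,19,-33,5,0,0,-0.064,0,19,-33,5,0,0,-0.064,0,19,-33,5,0,0,-0.064,0,19,-33,5,0,0,-0.064,0,19,-33,5,0,0,-0.064,0,19,-33,5,0,0,-0.064,0], "grip_force": 25}}

```text
time: 2.5
position: [0.4516, 0.1864, 0.283]
tool_rot: [0.538, 0.843, 0.0, 0.0]
ft_force: [0.5, 0.4, 0.1]
grip_width: 0.0871
```

```bash
python3 - <<'E'
from h import *
np.set_printoptions(precision=4,suppress=True)
# fit whole rod from top image z-map before arm covers it: already partly; use current
c=robot.camera("top"); K=np.array(c["camera_matrix"]);R=np.array(c["R"]);t=np.array(c["t"])
print(robot.get_obs()["position"],robot.get_obs()["tool_rot"])
P=[]
for u in range(338,374):
  for v in range(166,180):
    p=back(c,u,v,z=c["z_map"][v,u])
    if .165<p[2]<.185: P.append(p)
P=np.array(P); print(len(P)); m=P.mean(0); 
k=np.polyfit(P[:,1],P[:,0],1); print("x=",k, "at -.08:",np.polyval(k,-.08), P[:,2].mean())
cv2.imwrite("pics/t1.png",c["color"][:,:,::-1])
E
```

```text
[0.4559 0.1821 0.2839] [ 0.5398  0.8418 -0.      0.0037]
189
x= [0.065  0.6037] at -.08: 0.5985368760021365 0.1751449506462518
```

Call:
{"method": "move_arm", "body": {"rows": [15,-27,0,0,0,-0.05,0,15,-27,0,0,0,-0.05,0,15,-27,0,0,0,-0.05,0,15,-27,0,0,0,-0.05,0,15,-27,0,0,0,-0.05,0,15,-27,0,0,0,-0.05,0,15,-27,0,0,0,-0.05,0,15,-27,0,0,0,-0.05,0,15,-27,0,0,0,-0.05,0,13,-26,0,0,0,-0.05,0,0,0,-20,0,0,0,0,0,0,-20,0,0,0,0]}}

```text
time: 3.75
position: [0.5999, -0.0823, 0.2425]
tool_rot: [0.729, 0.684, 0.001, 0.001]
ft_force: [0.7, 0.3, -0.4]
grip_width: 0.0873
```

Call:
{"method": "move_arm", "body": {"rows": [0,0,-10,0,0,0,0,0,0,0,0,0,0,0,0,0,0,0,0,0,0,0,0,0,0,0,0,0]}}

```text
time: 4.15
position: [0.5997, -0.0811, 0.2337]
tool_rot: [0.729, 0.685, 0.001, 0.001]
ft_force: [-1.0, -0.6, -0.4]
grip_width: 0.0871
```

```bash
python3 - <<'E'
from h import *
c=snap("scene","pics/s2.png"); a=c["color"][120:270,220:400,::-1]; cv2.imwrite("pics/s2z.png",cv2.resize(a,None,fx=4,fy=4,interpolation=cv2.INTER_CUBIC))
o=robot.get_obs();print(o["position"],o["tool_rot"],o["ft_force"],o["q"])
E
```

```text
[ 0.59966203 -0.08109599  0.23376322] [7.28526351e-01 6.85016741e-01 5.69289719e-04 1.04682912e-03] [0.28253262 1.01171105 0.1426969 ] [-3.18900725e-01  4.87240128e-01  1.47386102e+00  2.11562657e-06
  1.17810828e+00 -2.57359897e-01]
```

View pics/s2z.png

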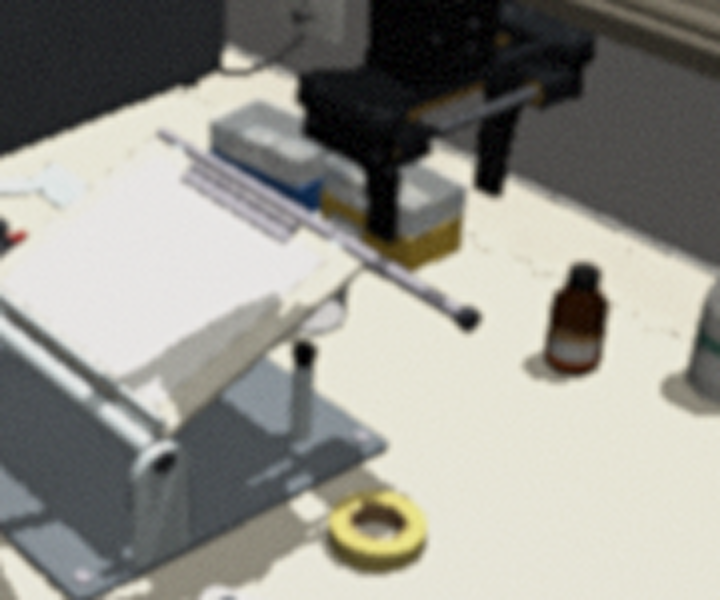

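The gripper is over the rod and lined up, with the fingers either side of it. I'll go down 82 mm and close.

Call:
{"method": "move_arm", "body": {"rows": [-1,0,-12,0,0,0,0,0,0,-12,0,0,0,0,0,0,-12,0,0,0,0,0,0,-12,0,0,0,0,0,0,-12,0,0,0,0,0,0,-12,0,0,0,0,0,0,-10,0,0,0,0,0,0,0,0,0,0,0,0,0,0,0,0,0,0.4,0,0,0,0,0,0,0.7,0,0,0,0,0,0,0.85,0,0,0,0,0,0,0.85], "grip_force": 25}}

```text
time: 5.4
position: [0.5983, -0.0812, 0.1512]
tool_rot: [0.729, 0.685, 0.0, 0.001]
ft_force: [-0.6, -0.1, -0.3]
grip_width: 0.0629
```

Call:
{"method": "move_arm", "body": {"rows": [0,0,0,0,0,0,1,0,0,0,0,0,0,1,0,0,0,0,0,0,1,0,0,0,0,0,0,1,0,0,0,0,0,0,1]}}

```text
time: 5.9
position: [0.5979, -0.0811, 0.1505]
tool_rot: [0.729, 0.685, -0.0, -0.0]
ft_force: [-0.0, -0.8, -0.6]
grip_width: 0.0231
```

```bash
python3 - <<'E'
from h import *
c=snap("scene","pics/s3.png"); a=c["color"][120:270,220:400,::-1]; cv2.imwrite("pics/s3z.png",cv2.resize(a,None,fx=4,fy=4,interpolation=cv2.INTER_CUBIC))
o=robot.get_obs();print(o["position"],o["tool_rot"],o["ft_force"],o["moment"],o["grip_width"])
E
```

```text
[ 0.59791461 -0.08116412  0.1505216 ] [ 7.28677086e-01  6.84857433e-01 -2.96650373e-05 -1.48458489e-05] [ 0.0344469  -0.00321009 -0.26066728] [-0.09140828  0.01640261  0.01779891] 0.01865030267649908
```

View pics/s3z.png

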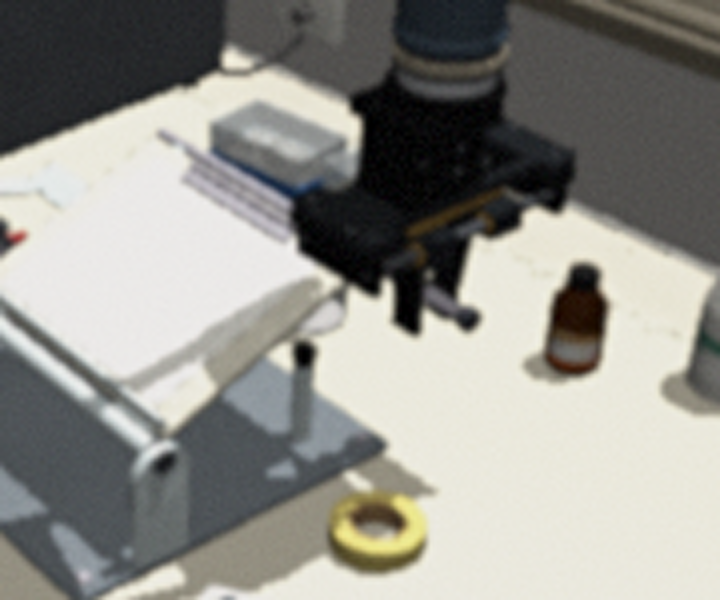

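Call:
{"method": "move_arm", "body": {"rows": [0,0,0,0,0,0,1,0,0,0,0,0,0,1,0,0,0,0,0,0,1,0,0,0,0,0,0,1]}}

```text
time: 6.35
position: [0.5999, -0.0813, 0.1511]
tool_rot: [0.729, 0.685, 0.001, 0.002]
ft_force: [5.2, 1.0, -0.7]
grip_width: 0.011
```

```bash
cat > arc.py <<'E'
import numpy as np
def arc(a,b,n):
    T=np.linspace(a,b,n+1); P=np.c_[.206*np.cos(T)*.998,-.206*np.cos(T)*.065,.206*np.sin(T)]*1000
    Q=np.round(P-P[0],1); print(a,b,n,np.round(T[1]-T[0],4)); print(np.round(np.diff(Q,axis=0),1).tolist())
E
python3 - <<'E'
from arc import *
arc(.38,.62,12);arc(.62,.80,12)
E
```

```text
0.38 0.62 12 0.02
[[-1.6, 0.1, 3.8], [-1.6, 0.1, 3.8], [-1.7, 0.1, 3.7], [-1.8, 0.1, 3.7], [-1.9, 0.2, 3.7], [-1.9, 0.1, 3.7], [-2.0, 0.1, 3.5], [-2.1, 0.2, 3.6], [-2.1, 0.1, 3.5], [-2.3, 0.1, 3.5], [-2.2, 0.2, 3.4], [-2.4, 0.1, 3.4]]
0.62 0.8 12 0.015
[[-1.8, 0.1, 2.5], [-1.9, 0.1, 2.5], [-1.8, 0.2, 2.4], [-2.0, 0.1, 2.4], [-1.9, 0.1, 2.4], [-2.0, 0.1, 2.4], [-2.0, 0.2, 2.3], [-2.1, 0.1, 2.3], [-2.1, 0.1, 2.3], [-2.1, 0.2, 2.2], [-2.2, 0.1, 2.2], [-2.2, 0.2, 2.2]]
```

Call:
{"method": "move_arm", "body": {"rows": [1.5,0,0,0,0,0,1,0,0,0,0,0,0,1,0,0,0,0,0,0,1]}}

```text
time: 6.65
position: [0.6, -0.0813, 0.1508]
tool_rot: [0.729, 0.685, 0.0, 0.001]
ft_force: [4.4, -0.2, 1.1]
grip_width: 0.0109
```

Call:
{"method": "move_arm", "body": {"rows": [1.5,0,0,0,0,0,1,0,0,0,0,0,0,1]}}

```text
time: 6.85
position: [0.6001, -0.0813, 0.1503]
tool_rot: [0.729, 0.685, -0.001, -0.001]
ft_force: [1.1, -1.7, 1.1]
grip_width: 0.0107
```

Balanced now. Lifting along the arc.

Call:
{"method": "move_arm", "body": {"rows": [-0.8,0.1,1.9,0,0,0,1,-1.6,0.1,3.8,0,0,0,1,-1.6,0.1,3.8,0,0,0,1,-1.7,0.1,3.7,0,0,0,1,-1.8,0.1,3.7,0,0,0,1,-1.9,0.2,3.7,0,0,0,1,-1,0,1.8,0,0,0,1,0,0,0,0,0,0,1]}}

```text
time: 7.65
position: [0.5898, -0.0805, 0.1731]
tool_rot: [0.729, 0.685, -0.0, -0.0]
ft_force: [-0.2, -2.8, -4.7]
grip_width: 0.011
```

Call:
{"method": "move_arm", "body": {"rows": [-1.9,0.1,3.7,0,0,0,1,-2.0,0.1,3.6,0,0,0,1,-2.1,0.2,3.6,0,0,0,1,-2.1,0.1,3.5,0,0,0,1,-2.2,0.1,3.5,0,0,0,1,-2.3,0.2,3.4,0,0,0,1,-2.4,0.1,3.4,0,0,0,1,-2.4,0.2,3.3,0,0,0,1,-2.5,0.2,3.3,0,0,0,1,-2.5,0.2,3.2,0,0,0,1,-1.2,0.1,1.6,0,0,0,1,0,0,0,0,0,0,1]}}

```text
time: 8.85
position: [0.5662, -0.0788, 0.2091]
tool_rot: [0.729, 0.685, -0.0, -0.0]
ft_force: [-2.0, -4.8, -6.9]
grip_width: 0.011
```

```bash
python3 - <<'E'
from arc import *
from h import *
o=robot.get_obs();p=o["position"];print(p,o["ft_force"],np.arcsin((p[2]+.019-.095)/.206), np.arccos((p[0]-.409)/.998/.206))
arc(.69,.87,12);arc(.87,.99,12);arc(.99,1.11,12);arc(1.11,1.23,12)
E
```

```text
[ 0.56622222 -0.07884376  0.20911598] [-1.97651887 -4.82400441 -6.85386112] 0.7025868775133267 0.7001521436371204
0.69 0.87 12 0.015
[[-2.0, 0.1, 2.4], [-2.0, 0.2, 2.3], [-2.0, 0.1, 2.3], [-2.1, 0.1, 2.3], [-2.2, 0.2, 2.2], [-2.1, 0.1, 2.2], [-2.2, 0.2, 2.2], [-2.2, 0.1, 2.2], [-2.3, 0.1, 2.1], [-2.2, 0.2, 2.1], [-2.3, 0.1, 2.0], [-2.4, 0.2, 2.0]]
0.87 0.99 12 0.01
[[-1.6, 0.1, 1.3], [-1.6, 0.1, 1.3], [-1.6, 0.1, 1.3], [-1.6, 0.1, 1.3], [-1.6, 0.1, 1.2], [-1.7, 0.1, 1.3], [-1.6, 0.1, 1.2], [-1.7, 0.1, 1.2], [-1.7, 0.2, 1.2], [-1.6, 0.1, 1.2], [-1.8, 0.1, 1.1], [-1.7, 0.1, 1.2]]
0.99 1.11 12 0.01
[[-1.7, 0.1, 1.1], [-1.8, 0.1, 1.1], [-1.7, 0.1, 1.1], [-1.8, 0.2, 1.1], [-1.7, 0.1, 1.0], [-1.8, 0.1, 1.1], [-1.8, 0.1, 1.0], [-1.8, 0.1, 1.0], [-1.8, 0.1, 1.0], [-1.8, 0.2, 0.9], [-1.9, 0.1, 1.0], [-1.8, 0.1, 0.9]]
1.11 1.23 12 0.01
[[-1.8, 0.1, 0.9], [-1.9, 0.1, 0.9], [-1.9, 0.2, 0.9], [-1.8, 0.1, 0.8], [-1.9, 0.1, 0.8], [-1.9, 0.1, 0.9], [-1.9, 0.2, 0.8], [-1.9, 0.1, 0.7], [-1.9, 0.1, 0.8], [-1.9, 0.1, 0.7], [-2.0, 0.2, 0.7], [-1.9, 0.1, 0.7]]
```

Call:
{"method": "move_arm", "body": {"rows": [-2.0,-0.3,2.4,0,0,0,1,-2.0,-0.3,2.3,0,0,0,1,-2.0,-0.3,2.3,0,0,0,1,-2.1,0,2.3,0,0,0,1,-2.1,0,2.2,0,0,0,1,-2.2,0,2.2,0,0,0,1,-2.2,0,2.2,0,0,0,1,-1.1,0,1.1,0,0,0,1,0,0,0,0,0,0,1,0,0,0,0,0,0,1]}}

```text
time: 9.85
position: [0.5508, -0.078, 0.2261]
tool_rot: [0.729, 0.685, 0.001, -0.001]
ft_force: [-1.3, 5.2, -7.5]
grip_width: 0.0111
```

```bash
cat > st.py <<'E'
from h import *
o=robot.get_obs();p=o["position"];f=o["ft_force"]
a=np.arcsin((p[2]+.019-.095)/.206);b=np.arccos((p[0]-.409)/.998/.206)
t=(a+b)/2; print(o["time"],p,f,"th",a,b,"tang",-f[0]*-np.sin(t)*1-f[2]*np.cos(t),"rad",f[0]*np.cos(t)+f[2]*np.sin(t),o["moment"])
E
python3 st.py
```

```text
9.85 [ 0.55075401 -0.07803477  0.22614186] [-1.29569299  5.16495715 -7.53750246] th 0.816631993935002 0.809990576734505 tang 4.23758342851842 rad -6.366761372100128 [0.87716283 0.07878626 0.00794977]
```

Call:
{"method": "move_arm", "body": {"rows": [-0.7,0.4,-0.7,0,0,0,1,-0.7,0.4,-0.7,0,0,0,1,0,0,0,0,0,0,1]}}

```text
time: 10.15
position: [0.5513, -0.0781, 0.2256]
tool_rot: [0.729, 0.685, 0.002, 0.001]
ft_force: [-0.2, 5.9, -4.5]
grip_width: 0.0112
```

```bash
python3 st.py
```

```text
10.15 [ 0.55130153 -0.07810541  0.22564947] [-0.15089248  5.94968209 -4.51102134] th 0.8131474138198631 0.8063070892630704 tang 3.0019720656835807 rad -3.3704963647306383 [ 0.80297923 -0.28496279  0.01715828]
```

Call:
{"method": "move_arm", "body": {"rows": [0,0.5,0,0,0,0,1,0,0.5,0,0,0,0,1,0,0,0,0,0,0,1,0,0,0,0,0,0,1]}}

```text
time: 10.55
position: [0.5513, -0.0781, 0.2256]
tool_rot: [0.729, 0.685, 0.001, 0.001]
ft_force: [1.7, 3.9, -2.5]
grip_width: 0.0114
```

```bash
python3 st.py
```

```text
10.55 [ 0.55128323 -0.07811639  0.22555233] [ 1.72883712  3.93172363 -2.49340943] th 0.8124615288584432 0.8064303795212093 tang 2.9717161291655207 rad -0.6122676085701304 [ 0.50606197 -0.54233204 -0.06933254]
```

Call:
{"method": "move_arm", "body": {"rows": [-1.5,0.2,1.4,0,0,0,1,-1.5,0.2,1.4,0,0,0,1,-1.5,0.2,1.4,0,0,0,1,-1.6,0.2,1.3,0,0,0,1,0,0,0,0,0,0,1]}}

```text
time: 11.05
position: [0.5453, -0.0777, 0.2313]
tool_rot: [0.729, 0.685, 0.001, 0.002]
ft_force: [4.9, 3.7, -0.8]
grip_width: 0.011
```

```bash
python3 st.py
```

```text
11.05 [ 0.54532921 -0.07773723  0.23128997] [ 4.89066028  3.65306708 -0.7517311 ] th 0.8538789425761734 0.8458189130083343 tang 4.169984741254616 rad 2.6636225161749003 [ 0.44613722 -0.72529691 -0.05272066]
```

Call:
{"method": "move_arm", "body": {"rows": [-1.5,0.2,1.4,0,0,0,1,-1.5,0.2,1.4,0,0,0,1,0,0,0,0,0,0,1]}}

```text
time: 11.35
position: [0.5423, -0.0775, 0.234]
tool_rot: [0.729, 0.685, 0.001, 0.002]
ft_force: [4.1, 2.8, -0.0]
grip_width: 0.0114
```

```bash
python3 st.py
```

```text
11.35 [ 0.54231991 -0.07754222  0.23399103] [ 4.13235363  2.82612805 -0.0364386 ] th 0.8740695600316398 0.8652090599409864 tang 3.181022760905335 rad 2.6379477827395754 [ 0.2882179  -0.81251155 -0.05117973]
```

Call:
{"method": "move_arm", "body": {"rows": [-1.5,0.2,1.4,0,0,0,1,-1.5,0.2,1.4,0,0,0,1,-1.5,0.2,1.4,0,0,0,1,0,0,0,0,0,0,1]}}

```text
time: 11.75
position: [0.5375, -0.0772, 0.2381]
tool_rot: [0.729, 0.685, 0.0, 0.002]
ft_force: [4.5, 0.0, 0.5]
grip_width: 0.0111
```

```bash
python3 st.py
```

```text
11.75 [ 0.53754471 -0.07718936  0.23813936] [4.4671503  0.00708895 0.54691322] th 0.9060678306474037 0.8953394268945992 tang 3.1615268466935094 rad 3.203013248161885 [-0.06199767 -0.93630624  0.02158237]
```

Call:
{"method": "move_arm", "body": {"rows": [-1.5,0.1,1.4,0,0,0,1,-1.5,0.1,1.4,0,0,0,1,-1.5,0.1,1.4,0,0,0,1,0,0,0,0,0,0,1]}}

```text
time: 12.15
position: [0.5326, -0.0768, 0.2421]
tool_rot: [0.729, 0.685, 0.0, 0.002]
ft_force: [5.4, -1.3, 1.3]
grip_width: 0.0109
```

```bash
python3 st.py
```

```text
12.15 [ 0.5326244  -0.07683964  0.24208759] [ 5.41958786 -1.31557834  1.34683993] th 0.9377862131953073 0.925642829662803 tang 3.5466639828573596 rad 4.313593047762331 [-0.19903812 -1.00154359 -0.06054295]
```

Call:
{"method": "move_arm", "body": {"rows": [-1.4,0.1,1.4,0,0,0,1,-1.4,0.1,1.4,0,0,0,1,-1.5,0.1,1.3,0,0,0,1,0,0,0,0,0,0,1]}}

```text
time: 12.55
position: [0.5277, -0.0764, 0.2459]
tool_rot: [0.729, 0.685, -0.0, 0.001]
ft_force: [4.8, -3.6, 1.6]
grip_width: 0.0113
```

```bash
python3 st.py
```

```text
12.55 [ 0.52767726 -0.07644008  0.24587659] [ 4.76631052 -3.55709463  1.59545165] th 0.9695718712457322 0.9554299505369009 tang 2.9995936963384464 rad 4.033065785323627 [-0.47000908 -0.82911247 -0.06011201]
```

Call:
{"method": "move_arm", "body": {"rows": [-1.4,-0.1,1.4,0,0,0,1,-1.4,-0.1,1.4,0,0,0,1,-1.4,0,1.4,0,0,0,1,0,0,0,0,0,0,1]}}

```text
time: 12.95
position: [0.5226, -0.0761, 0.2496]
tool_rot: [0.729, 0.685, -0.001, -0.0]
ft_force: [3.3, -3.3, -0.6]
grip_width: 0.0108
```

```bash
python3 st.py
```

```text
12.95 [ 0.52256232 -0.07607186  0.24956076] [ 3.3413257  -3.25718198 -0.60678138] th 1.0019592536021353 0.9855818704502157 tang 3.1313476527901476 rad 1.3142689668182483 [-0.661061   -0.66325389 -0.0361317 ]
```

Call:
{"method": "move_arm", "body": {"rows": [-1.7,0,1.1,0,0,0,1,-1.7,0,1.1,0,0,0,1,-1.7,0,1.1,0,0,0,1,0,0,0,0,0,0,1]}}

```text
time: 13.35
position: [0.5175, -0.0757, 0.253]
tool_rot: [0.729, 0.685, -0.0, -0.0]
ft_force: [1.7, -2.9, -0.7]
grip_width: 0.0107
```

```bash
python3 st.py
```

```text
13.35 [ 0.51754582 -0.07573083  0.25301304] [ 1.74819909 -2.88485463 -0.67777078] th 1.0338732644525974 1.0145791182138306 tang 1.8457861158096887 rad 0.3296162832293036 [-0.596995   -0.53678471 -0.07064396]
```

Call:
{"method": "move_arm", "body": {"rows": [-1.7,0,1.1,0,0,0,1,-1.7,0,1.1,0,0,0,1,0,0,0,0,0,0,1]}}

```text
time: 13.65
position: [0.5145, -0.0755, 0.255]
tool_rot: [0.729, 0.685, 0.0, -0.0]
ft_force: [3.6, -2.4, -2.5]
grip_width: 0.0112
```

```bash
python3 st.py
```

```text
13.65 [ 0.51445452 -0.07550626  0.25498726] [ 3.5835378  -2.4299055  -2.51346341] th 1.0529154735974853 1.0321889604502907 tang 4.361907671277429 rad -0.364695755613506 [-0.57307955 -0.66717179 -0.03926815]
```

Call:
{"method": "move_arm", "body": {"rows": [-0.9,0,0.5,0,0,0,1,0,0,0,0,0,0,1]}}

```text
time: 13.85
position: [0.5139, -0.0755, 0.2554]
tool_rot: [0.729, 0.685, 0.0, -0.0]
ft_force: [4.0, -2.6, -3.5]
grip_width: 0.0108
```

```bash
python3 st.py
```

```text
13.85 [ 0.51386768 -0.07548325  0.25542158] [ 4.03201395 -2.55750602 -3.49396017] th 1.057190512377347 1.0355108691958919 tang 5.239659913976136 rad -1.0054143912081046 [-0.44448453 -0.83181706 -0.05658046]
```

Call:
{"method": "move_arm", "body": {"rows": [-0.9,0,0.5,0,0,0,1,0,0,0,0,0,0,1]}}

```text
time: 14.05
position: [0.5132, -0.0754, 0.2558]
tool_rot: [0.729, 0.685, 0.0, -0.0]
ft_force: [4.9, -1.6, -5.6]
grip_width: 0.011
```

```bash
python3 st.py
```

```text
14.05 [ 0.51322558 -0.07544982  0.25583326] [ 4.93321013 -1.63041741 -5.61211704] th 1.0612727301201166 1.0391381327174414 tang 7.071112045647102 rad -2.4149108118610694 [-0.37623185 -0.97595148 -0.0577172 ]
```

Call:
{"method": "move_arm", "body": {"rows": [-0.9,0,0.5,0,0,0,1,0,0,0,0,0,0,1]}}

```text
time: 14.25
position: [0.5127, -0.0754, 0.2562]
tool_rot: [0.729, 0.685, 0.001, 0.0]
ft_force: [5.5, -2.1, -7.7]
grip_width: 0.0112
```

```bash
python3 st.py; python3 -c "
from h import *
for n in('scene','top'):
    c=robot.camera(n); a=c['color'][140:290,170:300,::-1]; cv2.imwrite('pics/%s5.png'%n,cv2.resize(a,None,fx=4,fy=4,interpolation=cv2.INTER_CUBIC))"
```

```text
14.25 [ 0.51265931 -0.07541797  0.2561687 ] [ 5.47773586 -2.05116607 -7.68016636] th 1.0646212452274253 1.0423306105093242 tang 8.559209353248361 rad -3.9661669964779827 [-0.41921125 -1.10256488 -0.08514004]
```

View pics/scene5.png

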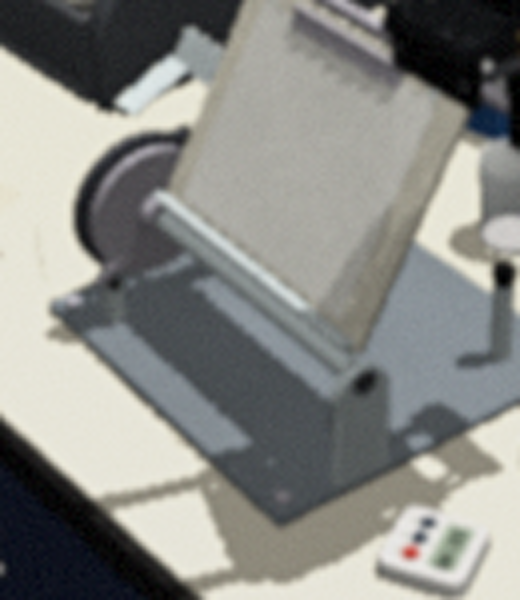

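View pics/top5.png

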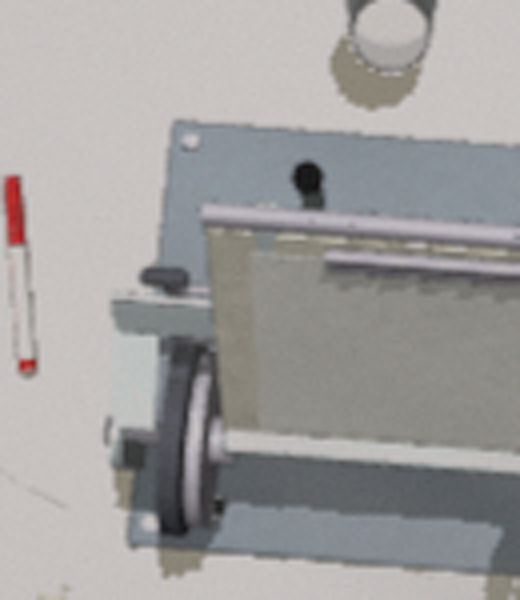

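The finger is against the stop post (scene view about (115,280)). The pawl's weight stands clear of the wheel (top view about (165,280)), so the pawl is out. Lowering now.

```bash
python3 - <<'E'
from arc import *
arc(1.06,.82,12);arc(.82,.58,12);arc(.58,.34,12);arc(.34,.1,12)
E
```

```text
1.06 0.82 12 -0.02
[[3.6, -0.2, -2.0], [3.5, -0.3, -2.2], [3.5, -0.2, -2.2], [3.4, -0.2, -2.2], [3.4, -0.2, -2.4], [3.3, -0.3, -2.3], [3.3, -0.2, -2.5], [3.3, -0.2, -2.5], [3.2, -0.2, -2.6], [3.1, -0.2, -2.7], [3.1, -0.2, -2.7], [3.1, -0.2, -2.8]]
0.82 0.58 12 -0.02
[[3.0, -0.2, -2.8], [2.9, -0.2, -2.9], [2.9, -0.2, -3.0], [2.8, -0.2, -3.0], [2.7, -0.1, -3.1], [2.7, -0.2, -3.1], [2.6, -0.2, -3.2], [2.6, -0.1, -3.2], [2.4, -0.2, -3.3], [2.5, -0.2, -3.3], [2.3, -0.1, -3.4], [2.3, -0.2, -3.4]]
0.58 0.34 12 -0.02
[[2.2, -0.1, -3.5], [2.2, -0.2, -3.5], [2.0, -0.1, -3.5], [2.1, -0.2, -3.6], [1.9, -0.1, -3.7], [1.9, -0.1, -3.6], [1.7, -0.1, -3.7], [1.8, -0.1, -3.8], [1.6, -0.1, -3.8], [1.6, -0.1, -3.8], [1.4, -0.1, -3.8], [1.5, -0.1, -3.9]]
0.34 0.1 12 -0.02
[[1.3, -0.1, -3.9], [1.3, -0.1, -3.9], [1.2, 0.0, -4.0], [1.1, -0.1, -3.9], [1.0, -0.1, -4.0], [0.9, 0.0, -4.0], [0.9, -0.1, -4.1], [0.7, -0.1, -4.0], [0.7, 0.0, -4.1], [0.7, 0.0, -4.1], [0.5, -0.1, -4.0], [0.4, 0.0, -4.1]]
```

Call:
{"method": "move_arm", "body": {"rows": [1.8,-0.1,-1,0,0,0,1,1.8,-0.1,-1,0,0,0,1,0,0,0,0,0,0,1]}}

```text
time: 14.65
position: [0.5153, -0.0756, 0.2545]
tool_rot: [0.729, 0.685, -0.0, -0.001]
ft_force: [2.4, -0.5, -1.6]
grip_width: 0.0112
```

```bash
python3 st.py
```

```text
14.65 [ 0.51531458 -0.07559962  0.25453658] [ 2.39108239 -0.49997258 -1.62983863] th 1.0485130683516788 1.0273084424708228 tang 2.88753833937862 rad -0.18913302674472043 [-0.30707726 -0.4869008  -0.00744557]
```

Call:
{"method": "move_arm", "body": {"rows": [3.5,-0.2,-2.2,0,0,0,1,3.5,-0.2,-2.2,0,0,0,1,3.4,-0.2,-2.2,0,0,0,1,3.4,-0.2,-2.4,0,0,0,1,3.3,-0.2,-2.4,0,0,0,1,3.3,-0.2,-2.5,0,0,0,1,3.3,-0.2,-2.5,0,0,0,1,3.2,-0.2,-2.6,0,0,0,1,0,0,0,0,0,0,1]}}

```text
time: 15.55
position: [0.5425, -0.0775, 0.2348]
tool_rot: [0.729, 0.685, -0.0, -0.001]
ft_force: [1.0, -1.3, -2.6]
grip_width: 0.0109
```

```bash
python3 st.py
```

```text
15.55 [ 0.54249104 -0.07749414  0.234838  ] [ 0.95407539 -1.30437995 -2.59118637] th 0.8805013997901612 0.8641150795258616 tang 2.3969353465239145 rad -1.3708419296727519 [-0.22744749  0.17486322  0.00510771]
```

Call:
{"method": "move_arm", "body": {"rows": [3.1,-0.2,-2.7,0,0,0,1,3.1,-0.2,-2.8,0,0,0,1,3,-0.2,-2.8,0,0,0,1,2.9,-0.2,-2.9,0,0,0,1,2.9,-0.2,-3,0,0,0,1,2.8,-0.2,-3,0,0,0,1,2.7,-0.2,-3.1,0,0,0,1,2.7,-0.2,-3.1,0,0,0,1,2.6,-0.2,-3.2,0,0,0,1,0,0,0,0,0,0,1]}}

```text
time: 16.55
position: [0.569, -0.0793, 0.2087]
tool_rot: [0.729, 0.685, 0.0, 0.0]
ft_force: [0.8, 0.3, -2.2]
grip_width: 0.011
```

```bash
python3 st.py
```

```text
16.55 [ 0.56900743 -0.07927318  0.20865372] [ 0.81624213  0.26110506 -2.15002923] th 0.699650157232586 0.678855815803398 tang 2.1783214130771538 rad -0.7374230243739048 [-0.16841651  0.07815607 -0.05697555]
```

Call:
{"method": "move_arm", "body": {"rows": [2.6,-0.2,-3.2,0,0,0,1,2.5,-0.2,-3.3,0,0,0,1,2.4,-0.2,-3.3,0,0,0,1,2.4,-0.2,-3.3,0,0,0,1,2.3,-0.1,-3.4,0,0,0,1,2.3,-0.1,-3.4,0,0,0,1,2.2,-0.1,-3.4,0,0,0,1,2.2,-0.1,-3.5,0,0,0,1,0,0,0,0,0,0,1]}}

```text
time: 17.45
position: [0.5876, -0.0806, 0.1816]
tool_rot: [0.729, 0.685, 0.0, 0.0]
ft_force: [1.7, 0.2, -3.4]
grip_width: 0.0113
```

```bash
python3 st.py
```

```text
17.45 [ 0.58758657 -0.08064168  0.18161729] [ 1.74693852  0.17614734 -3.35569175] th 0.538332774269195 0.5183003958349423 tang 3.778763283796315 rad -0.18278218982577799 [-0.05361816 -0.05439382  0.00199008]
```

Call:
{"method": "move_arm", "body": {"rows": [2.0,-0.1,-3.5,0,0,0,1,2,-0.1,-3.6,0,0,0,1,1.9,-0.1,-3.6,0,0,0,1,0,0,0,0,0,0,1]}}

```text
time: 17.85
position: [0.5934, -0.081, 0.171]
tool_rot: [0.729, 0.685, -0.0, 0.0]
ft_force: [1.7, -1.6, -2.0]
grip_width: 0.0111
```

```bash
python3 st.py
```

```text
17.85 [ 0.59343727 -0.08103857  0.17097694] [ 1.66022599 -1.57321105 -2.03241471] th 0.47918161000693316 0.45758772349831217 tang 2.5630225593934473 rad 0.563892963980884 [-0.11272417 -0.02414683 -0.03733232]
```

Past 0.53 with no catch. I'll carry on to about 0.2.

Call:
{"method": "move_arm", "body": {"rows": [1.8,-0.1,-3.7,0,0,0,1,1.7,-0.1,-3.7,0,0,0,1,1.7,-0.1,-3.7,0,0,0,1,1.6,-0.1,-3.8,0,0,0,1,1.6,-0.1,-3.8,0,0,0,1,1.5,-0.1,-3.8,0,0,0,1,0,0,0,0,0,0,1]}}

```text
time: 18.55
position: [0.6032, -0.0816, 0.1483]
tool_rot: [0.729, 0.685, -0.0, -0.0]
ft_force: [2.2, -2.1, -3.3]
grip_width: 0.0111
```

```bash
python3 st.py
```

```text
18.55 [ 0.60317789 -0.08162779  0.1483378 ] [ 2.2271722  -2.1497524  -3.32796354] th 0.35880368995784795 0.3347266889412078 tang 3.8867939751408622 rad 0.9635714496235934 [-0.45230819  0.01616813 -0.00205679]
```

Call:
{"method": "move_arm", "body": {"rows": [1.3,-0.1,-3.9,0,0,0,1,1.3,-0.1,-3.9,0,0,0,1,1.2,-0.1,-4,0,0,0,1,1.1,-0.1,-4,0,0,0,1,1,-0.1,-4,0,0,0,1,0,0,0,0,0,0,1]}}

```text
time: 19.15
position: [0.6091, -0.082, 0.1286]
tool_rot: [0.729, 0.685, -0.0, -0.0]
ft_force: [1.4, -2.9, -2.2]
grip_width: 0.0109
```

```bash
python3 st.py
```

```text
19.15 [ 0.60906788 -0.08201468  0.12855651] [ 1.44380625 -2.91408444 -2.18310038] th 0.25798080352955394 0.23225604382058443 tang 2.4682146486407905 rad 0.8708732359927724 [-0.57327268  0.01536789  0.02909676]
```

Call:
{"method": "move_arm", "body": {"rows": [1,-0.1,-4,0,0,0,1,0.9,-0.1,-4,0,0,0,1,0.9,-0.1,-4,0,0,0,1,0.8,-0.1,-4,0,0,0,1,0.7,-0.1,-4,0,0,0,1,0.6,-0.1,-4,0,0,0,1,0.6,-0.1,-4,0,0,0,1,0.5,-0.1,-4,0,0,0,1,0,0,0,0,0,0,1]}}

```text
time: 20.05
position: [0.6141, -0.0824, 0.0963]
tool_rot: [0.729, 0.685, -0.0, -0.001]
ft_force: [-1.4, -0.5, -4.0]
grip_width: 0.0113
```

```bash
python3 st.py
```

```text
20.05 [ 0.61413486 -0.08235636  0.09625362] [-1.35834436 -0.46131633 -3.97448692] th 0.09847764458254589 0.06640648312715842 tang 3.8491299803384664 rad -1.6810247074219202 [-0.26996736  0.5227418  -0.00453633]
```

Call:
{"method": "move_arm", "body": {"rows": [0.2,0,-2,0,0,0,1,0.2,0,-2,0,0,0,1,0.1,0,-2,0,0,0,1,0.1,0,-2,0,0,0,1,0.1,0,-2,0,0,0,1,0,0,0,0,0,0,1]}}

```text
time: 20.65
position: [0.6146, -0.0824, 0.0866]
tool_rot: [0.729, 0.685, -0.001, -0.001]
ft_force: [-4.5, -0.7, -3.5]
grip_width: 0.0108
```

```bash
python3 st.py
```

```text
20.65 [ 0.61461184 -0.08240525  0.08660718] [-4.54090362 -0.65925351 -3.51585924] th 0.05151396151454252 nan tang nan rad nan [-0.16623832  1.06560138 -0.04200426]st.py:3: RuntimeWarning: invalid value encountered in arccos
  a=np.arcsin((p[2]+.019-.095)/.206);b=np.arccos((p[0]-.409)/.998/.206)
```

Call:
{"method": "move_arm", "body": {"rows": [-0.6,0,-1.5,0,0,0,1,-0.6,0,-1.5,0,0,0,1,-0.5,0,-1.5,0,0,0,1,0,0,0,0,0,0,1]}}

```text
time: 21.05
position: [0.6147, -0.0825, 0.0828]
tool_rot: [0.729, 0.685, 0.001, 0.0]
ft_force: [-2.6, 1.9, -3.1]
grip_width: 0.0109
```

```bash
python3 st.py 2>/dev/null
```

```text
21.05 [ 0.61465956 -0.08246927  0.08278035] [-2.63943313  1.92354993 -3.06365174] th 0.032920289963642636 nan tang nan rad nan [0.18560409 0.57646229 0.03325764]
```

Call:
{"method": "move_arm", "body": {"rows": [-0.3,0,-1.5,0,0,0,1,-0.3,0,-1.5,0,0,0,1,0,0,0,0,0,0,1,0,0,0,0,0,0,1]}}

```text
time: 21.45
position: [0.6147, -0.0825, 0.0819]
tool_rot: [0.729, 0.685, 0.001, 0.001]
ft_force: [-3.5, 3.6, 7.5]
grip_width: 0.011
```

```bash
python3 st.py 2>/dev/null
```

```text
21.45 [ 0.61467641 -0.08251997  0.08193894] [-3.49170608  3.60359494  7.51655946] th 0.028833779682005865 nan tang nan rad nan [ 0.39623457  0.83862697 -0.02121343]
```

```bash
python3 - <<'E'
from h import *
np.set_printoptions(precision=4,suppress=True)
c=robot.camera("top"); a=c['color'][140:290,190:400,::-1]; cv2.imwrite('pics/t6.png',cv2.resize(a,None,fx=3.8,fy=3.8,interpolation=cv2.INTER_CUBIC))
P=[]
for u in range(235,325,3):
  for v in range(168,245,3):
    z=c["z_map"][v,u]
    if z>0:
      p=back(c,u,v,z=z)
      if .05<p[2]<.2: P.append(p)
P=np.array(P)
for _ in range(4):
  A=np.c_[P[:,:2],np.ones(len(P))];k=np.linalg.lstsq(A,P[:,2],rcond=None)[0];r=P[:,2]-A@k;P=P[abs(r)<max(.003,2*r.std()*.8)]
print(k,len(P),"tilt",np.arctan(k[0]*.998-k[1]*.065), r.std())
c=robot.camera("scene");a=c['color'][140:290,180:360,::-1]; cv2.imwrite('pics/s6.png',cv2.resize(a,None,fx=4,fy=4,interpolation=cv2.INTER_CUBIC))
E
python3 st.py 2>/dev/null
```

```text
[-0.006  -0.026   0.1081] 131 tilt -0.0042685014098046425 0.0012825355701900872
21.55 [ 0.61468491 -0.08252624  0.08194078] [-3.85079778  3.49808626  6.91631982] th 0.028842720873911917 nan tang nan rad nan [ 0.42786149  0.81760864 -0.05993181]
```

View pics/s6.png

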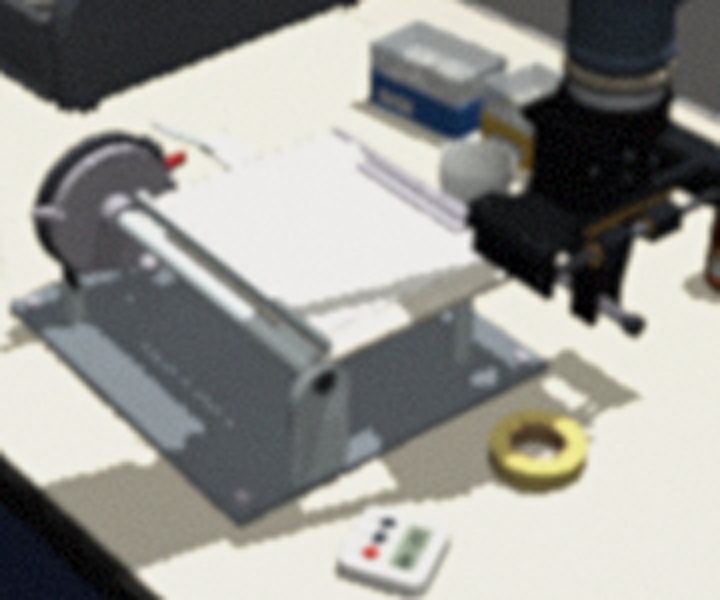

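View pics/t6.png

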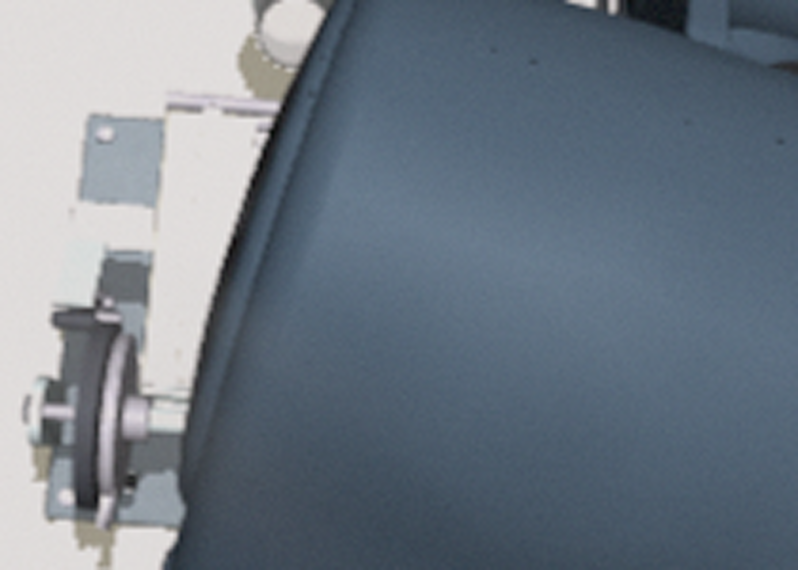

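The board is flat (plane fit tilt -0.004 rad), and in the top view the pawl is back on the wheel. I'll raise it to about 0.30.

Call:
{"method": "move_arm", "body": {"rows": [-0.8,0.3,1.5,0,0,0,1,-0.7,0.3,3,0,0,0,1,-0.2,0,4,0,0,0,1,-0.3,0,4,0,0,0,1,-0.4,0,4,0,0,0,1,-0.5,0,4,0,0,0,1,-0.6,0,4,0,0,0,1,-0.7,0.1,4,0,0,0,1,-0.7,0,4,0,0,0,1,-0.8,0.1,4,0,0,0,1,0,0,0,0,0,0,1]}}

```text
time: 22.65
position: [0.6117, -0.0824, 0.1179]
tool_rot: [0.729, 0.685, 0.003, 0.004]
ft_force: [6.4, 3.0, -2.8]
grip_width: 0.0111
```

```bash
python3 st.py 2>/dev/null
```

```text
22.65 [ 0.61172841 -0.08236551  0.1178592 ] [ 6.40354173  2.99620793 -2.84217837] th 0.2046250040839796 0.1669831048576677 tang 3.976228737729808 rad 5.768269202338572 [ 0.38690787 -1.10462759 -0.03912606]
```

Call:
{"method": "move_arm", "body": {"rows": [0.6,0,4,0,0,0,1,0.4,0.1,4,0,0,0,1,0,0,4,0,0,0,1,-0.6,0.1,4,0,0,0,1,-1,0.1,4,0,0,0,1,-1.2,0.1,4,0,0,0,1,-0.5,0,1.5,0,0,0,1,0,0,0,0,0,0,1]}}

```text
time: 23.45
position: [0.6061, -0.0819, 0.1425]
tool_rot: [0.729, 0.685, 0.001, 0.001]
ft_force: [5.4, 0.3, -3.2]
grip_width: 0.0114
```

```bash
python3 st.py 2>/dev/null
```

```text
23.45 [ 0.60605235 -0.08191787  0.14246104] [ 5.43968157  0.33494992 -3.21227544] th 0.3285029796422951 0.2891668501514851 tang 4.713682489022283 rad 4.205953697854484 [-0.06105368 -0.99068147 -0.03120291]
```

Call:
{"method": "move_arm", "body": {"rows": [0,0,2.5,0,0,0,1,0,0,0,0,0,0,1,1,0,-2.5,0,0,0,1,1.3,-0.1,-3,0,0,0,1,1.2,-0.1,-3,0,0,0,1,0.9,-0.1,-3,0,0,0,1,0,0,0,0,0,0,1]}}

```text
time: 24.15
position: [0.6089, -0.082, 0.1318]
tool_rot: [0.729, 0.685, -0.001, -0.001]
ft_force: [1.5, -2.7, -3.9]
grip_width: 0.011
```

```bash
python3 st.py 2>/dev/null
```

```text
24.15 [ 0.60892842 -0.08200952  0.13180414] [ 1.54176518 -2.66978615 -3.93356487] th 0.2743215355041275 0.23518489468217108 tang 4.195146090324053 rad 0.5007212091449066 [-0.5027946  -0.17845689 -0.0654501 ]
```

Call:
{"method": "move_arm", "body": {"rows": [0.4,0,-2,0,0,0,1,0.4,0,-2,0,0,0,1,0,0,0,0,0,0,1]}}

```text
time: 24.45
position: [0.6097, -0.082, 0.1286]
tool_rot: [0.729, 0.685, -0.001, -0.001]
ft_force: [-0.3, -2.7, -1.4]
grip_width: 0.0111
```

```bash
python3 st.py 2>/dev/null
```

```text
24.45 [ 0.60970496 -0.08204422  0.12856286] [-0.27990669 -2.74321428 -1.43592629] th 0.25801268964754576 0.21838590149776985 tang 1.3293372283705334 rad -0.6108146952708153 [-0.75106452  0.24278744 -0.02671993]
```

Call:
{"method": "move_arm", "body": {"rows": [0.2,0,-1,0,0,0,1,0,0,0,0,0,0,1,0,0,0,0,0,0,1]}}

```text
time: 24.75
position: [0.6099, -0.082, 0.1279]
tool_rot: [0.729, 0.685, -0.001, -0.0]
ft_force: [-2.7, -4.3, 1.3]
grip_width: 0.0118
```

```bash
python3 st.py 2>/dev/null
```

```text
24.75 [ 0.6099005  -0.08203569  0.12786125] [-2.71014272 -4.26449408  1.31472724] th 0.25449181650192815 0.2139516406915499 tang -1.907815230570301 rad -2.3310131492089985 [-0.82882467  0.64380333 -0.07050746]
```

It's resting on the pawl at about 0.225 rad. Opening and backing off upward.

Call:
{"method": "move_arm", "body": {"rows": [-0.8,-0.4,0,0,0,0,1,0,0,0,0,0,0,0.8,0,0,0,0,0,0,0.6,0,0,0,0,0,0,0.4,0,0,0,0,0,0,0.2,0,0,0,0,0,0,0.2,0,0,0,0,0,0,0.2,0,0,0,0,0,0,0.2,0,0,0,0,0,0,0.2]}}

```text
time: 25.65
position: [0.6099, -0.0822, 0.1277]
tool_rot: [0.729, 0.685, 0.0, -0.0]
ft_force: [0.7, 0.8, -0.4]
grip_width: 0.0647
```

```bash
python3 st.py 2>/dev/null; python3 -c "
from h import *
c=robot.camera('scene');a=c['color'][140:290,180:360,::-1]; cv2.imwrite('pics/s7.png',cv2.resize(a,None,fx=4,fy=4,interpolation=cv2.INTER_CUBIC))
print(robot.get_obs()['grip_width'])"
```

```text
25.65 [ 0.60993765 -0.08222209  0.12772422] [ 0.74411754  0.83270116 -0.40576337] th 0.2538045709353496 0.2130988989497977 tang 0.5668984222621574 rad 0.630064288992312 [-0.07252761  0.09292733 -0.04223672]
0.0665507498775832
```

View pics/s7.png

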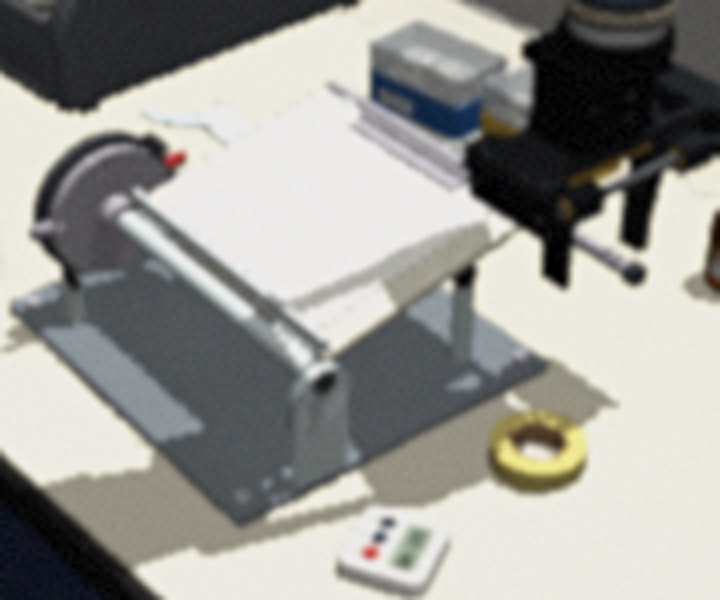

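The board stays propped, the pawl is in at about (155,145), and the fingers are clear of the rod. Going up.

Call:
{"method": "move_arm", "body": {"rows": [0,0,8,0,0,0,0.2,0,0,15,0,0,0,0.2,0,0,20,0,0,0,0.2,0,0,20,0,0,0,0.2,0,0,20,0,0,0,0.2,0,-25,20,0,0,0,0.2,0,-30,20,0,0,0,0.2,0,-30,10,0,0,0,0.2,0,-30,0,0,0,0,0.2,0,-30,0,0,0,0,0.2,0,0,0,0,0,0,0.2,0,0,0,0,0,0,0.2]}}

```text
time: 26.9
position: [0.6097, -0.2276, 0.261]
tool_rot: [0.729, 0.684, 0.0, -0.0]
ft_force: [0.3, -0.3, -0.0]
grip_width: 0.0694
```

```bash
python3 - <<'E'
from h import *
np.set_printoptions(precision=4,suppress=True)
c=robot.camera("top"); cv2.imwrite('pics/t8.png',c['color'][:,:,::-1])
P=[]
for u in range(232,330,3):
  for v in range(180,235,3):
    z=c["z_map"][v,u]
    if z>0:
      p=back(c,u,v,z=z)
      if .05<p[2]<.2: P.append(p)
P=np.array(P)
for _ in range(5):
  A=np.c_[P[:,:2],np.ones(len(P))];k=np.linalg.lstsq(A,P[:,2],rcond=None)[0];r=P[:,2]-A@k;P=P[abs(r)<max(.003,2*r.std())]
print(k,len(P),"tilt",np.arctan(k[0]*.998-k[1]*.065), r.std())
h=[back(c,u,v,z=c["z_map"][v,u])[2] for u in range(338,374) for v in range(160,178)]; h=[x for x in h if .1<x<.2]; print("rod top",np.median(h),"start .175")
for t in("beaker","tape_1","timer","marker_3"):
    L=robot.spot_point("top",t)
    if L: print(t,L[0]["conf"],back(c,*L[0]["at"],plane=0),L[0]["at"])
print(robot.get_obs()["ft_force"],robot.get_obs()["time"])
E
```

```text
[ 0.2178 -0.015   0.011 ] 599 tilt 0.21493588790760498 0.0012993789250715384
rod top 0.14378276875262752 start .175
beaker 0.96 [0.7106 0.124  0.    ] [269.4, 148.8]
tape_1 0.85 [ 0.5309 -0.0925  0.    ] [349.0, 213.5]
timer 0.91 [ 0.404  -0.1061  0.    ] [355.8, 261.5]
marker_3 0.6 [0.5364 0.3763 0.    ] [175.6, 209.5]
[ 0.1254 -0.0429 -0.159 ] 27.15
```

View pics/t8.png

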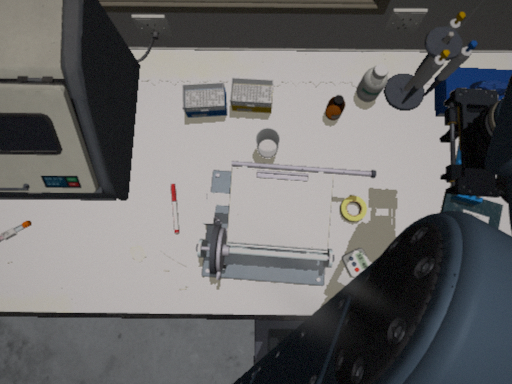

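The board is propped at about 0.215 rad by plane fit, everything around it is where it was (for example the tape at (353,209)), and the arm is clear.

```bash
python3 -c "
from rig import robot
print(robot.hand_in())"
```

```text
the job is handed in; nothing more can be done
None
```

The job is handed in at about 27 s, with the board propped in its lowest notch and the gripper clear of it. No verdict was reported.

- **Raise:** I gripped the rod and raised the board along its arc to the top stop at about 1.04 rad. I stopped when the pull at the bar had risen about 5.5 N. The picture there showed the pawl thrown out.
- **Lower:** The board came down slowly and passed 0.53 rad without catching. It reached the rest posts with a force rise of about 10 N at the bar. A plane fit to the depth picture gave a tilt of -0.004 rad, so it was flat.
- **Prop and release:** I raised it again to about 0.3 rad and let it settle on the pawl, then opened the fingers and moved away.
- **Last checks:** The plane fit gives 0.215 rad. The bar height gives about 0.21 rad and the arm about 0.225 rad. All three are inside 0.18 to 0.28. The tool force is about 0. The beaker, timer and marker show no move beyond measuring error.

**Disagreements:**
- Heights taken from the arm read 4 to 6 mm high by the end, most likely because the rod slipped slightly in the fingers. I set the final angles relative to the measured flat position instead.
- The detector's first top-view guess for the tape was wrong (it pointed at the marker), so I had no good first figure from that camera. I compared the pictures by eye, and the tape is at the same place, about pixel (353,209), before and after.

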